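Draw the filter plate from the whey strainer and present it

TASK

Swing the whey strainer's cover flap up until it stands open by itself, then draw the filter plate with the blue tab straight up out of its slot and present it for inspection: hold it upright over the middle of the white cutting board, its lower edge about 10 cm above the board, turned so that the plate's width runs parallel to the board's short edges. Finish while still holding the plate still there, with the flap left standing open, the orange-tabbed plate left in its slot and the other things on the table left where they stand.

Things in the scene. Friction and masses are not known exactly. Their poses are not given: they have to be found in the camera images.
- strainer: Whey strainer: fixed stainless box, 140 mm deep (its x), 250 wide (y), wall top 114 mm above the table, 28 mm pipe stubs on both ends. Origin: centre of underside, on the table. x points from the handle side (front) to the hinge side, z up. Two open-topped slots along its x, at y = +45 and -45 mm, inner floor 12 mm up; one plate in each, which in which varies.
- flap (a joint): Angle of the strainer's aluminium cover flap (148 x 256 x 5 mm, 0.28 kg), rad: 0 closed, grows as the handle side swings up and back, 1.57 upright, stop at 1.75. Starts at 0 to 0.12 (closed or just ajar). Stiff hinge (about 0.4 Nm friction): stays at whatever angle it is left; lifting takes about 4 N at the handle.
- flap_hinge (a point): Middle of the flap's hinge line, at the back of the strainer (75 mm behind its centre), 118 mm above the table; the hinge runs along the strainer's y. Axes as the strainer's.
- flap_bar (a point): Middle of the flap's handle: round steel bar, 10 mm thick, 120 mm long, parallel to the hinge and 190 mm from it, in the flap's plane, with a 37 mm open gap between bar and flap edge; closed, it stands out in front of the strainer. It can turn between the fingers: pinch it from above across the strainer's x and carry it round the hinge, gripper kept pointing down.
- blue_tab (a point): Centre of the wanted plate's blue grip tab, hidden under the flap at first, 94 mm above the table. Tab 40 mm wide (x), 10 thick (y), 28 high (z). Below it a framed steel wire screen, 112 wide (x), 6 thick (y), 68 high; 0.2 kg. Lower edge 82 mm below this point. x along the width (along the strainer's x at first), z up. Stands in guides 55 mm high, about 2 mm play.
- blue_plate: The same blue-tabbed filter plate; origin at the middle of its lower edge, axes as blue_tab.
- orange_tab (a point): Centre of the orange grip tab of the other filter plate, same shape and size, in the other slot (90 mm beside it); it stays there.
- board: White plastic cutting board, fixed, 260 mm long (its x) and 200 mm wide (its y), 15 mm thick. Origin: centre of its underside. Its long side runs roughly away from the robot; place and yaw vary.
- shaker: Steel salt dredger, 66 mm across, 96 mm high, standing at the back of the table; bystander. Origin at its underside.
- weight: Steel weight with a knob, 56 mm across, 68 mm high, at the back of the table; bystander. Origin at its underside.
- timer: Red and white kitchen timer, 62 mm across, 40 mm high, at the back right of the table; bystander. Origin at its underside.
- brush: Wooden rind brush, 43 x 125 x 38 mm, lying front left of the strainer; bystander. Origin at its underside.

How it is judged (in metres and radians):
On the way, in this order (a step that is already met when the one before it is completed fails the run):
1. the flap has been swung up and stands open (at least 1.3 rad) (value of joint flap above 1.3 rad), for 0.3 s.
2. the blue-tabbed plate has been drawn up clear of the strainer (tab centre at least 200 mm above the table) (height (world z) of blue_tab above 0.2 m), for 0.1 s.
At the end, for the whole second after the job is handed in: Flap at 1.3 rad or more; blue plate in the fingers, still, touching nothing else, upright and square to the board within 0.25 and 0.3 rad, tab within 60 mm of the board centre (plan), lower edge 50 to 170 mm above the board; orange plate moved under 15 mm, bystanders under 30 mm (value of joint flap above 1.3 rad and horizontal distance between blue_tab and board below 0.06 m and height (world z) of blue_plate between 0.065 and 0.185 m and angle between blue_plate's own z axis and vertical below 0.25 rad and angle between the x axis of blue_plate and the y axis of board, either way round below 0.3 rad and linear speed of blue_plate below 0.03 m/s and contact force between blue_plate and the fingers above 1 N and contact force between blue_plate and board below 0.3 N and contact force between blue_plate and strainer below 0.3 N and distance of orange_tab from where it was at the start of the episode below 0.015 m and distance of each of shaker, weight, timer, brush from where it was at the start of the episode below 0.03 m); the arm keeps its last pose, push and grip.
It fails at once if the orange-tabbed plate is drawn out of its slot (moved over 30 mm) (distance of orange_tab from where it was at the start of the episode above 0.03 m).
It fails at once if a bystander (shaker, weight, timer, brush) is knocked away (moved over 50 mm) (distance of any of shaker, weight, timer, brush from where it was at the start of the episode above 0.05 m).
It also fails if it takes over 48 s, if anything falls off the work surface, if the arm or the gripper's body presses on something with over 40 N, if the wrist force passes 120 N, or if a joint passes its speed limit or range.

ROBOT

A 6-joint arm with a two-finger parallel gripper is mounted at the origin on a cart in front of the work surface, level with it; the furniture and walls round the work are solid. World frame = base frame: x ahead of the robot, y to its left, z up, the work surface at z = 0. Lengths are in mm, angles in rad, forces in N, time in s.
With the tool pointing down it reaches from about 375 to 825 mm from the base axis. Payload 5.5 kg.
Tool frame: the origin (TCP) lies on the centre line of the jaws, within the pads' length; the fingertips stand 14 mm ahead of it and the grasp point (between the pads) lies 5 mm behind it (ctrl.finger_overhang is the distance from the TCP to the fingertips, in mm); z points along the fingers, x is the direction in which the jaws open and shut, and the axes are right-handed (so a half turn about z gives the same grasp; the last joint's range is limited). The gripper opens to 85 mm and grips with 20 to 120 N. Pads are 22 mm wide; open, the fingers measure 114 mm over their backs; the gripper's body (76 mm by 85 mm) begins 54 mm behind the grasp point. The pads swing forward as they close: fully open they stand 13 mm farther back than shut.
Start: joints at [-1.222, 0.314, -0.047, 1.21, 0, 1.571], TCP at [205.059, -563.867, 206.499] pointing down, gripper open.
Joint ranges: [-2.67, 2.67], [-0.69, 1.73], [-1.03, 1.25], [-2.08, 2.16], [-1.42, 1.45], [-3.14, 3.14]. Speed limits (rad/s): [2.39, 2.39, 3.01, 3.14, 3.14, 3.14].

INTERFACE

Orientations are given as a rotation vector (axis times angle).
In Python, from plant import sensors, viewer, ctrl gives the robot as it stands.
- The arm moves only by the tool jog_arm, never from a script. Its argument "deltas" is a list of rows, each an object of numbers: "x", "y", "z": the shift along the tool's x, y, z in mm; "yaw": the turn about the tool's z in rad. In form: [{"x": .., "y": .., "z": .., "yaw": ..}, ...]. A call has 1 to 8 rows; each row is the pose to reach, as a shift and turn from the pose measured when the call began, along the tool's axes at that moment; what a row does not reach only later rows make up. A row lasts 1/10 s, in which the tool goes at most 50 mm and 8.59 degrees, less where a joint would pass 70% of its speed; a pose out of reach is approached as far as the arm can. A call with a gripper value outside its range is refused whole. "grip" is the closure, from 0 (fully open) to 1 (shut), set as the call begins (left out, the last holds). The fingers move at their own pace and stop on an object; "grip_force" is the grip in N (left out, the last holds). Time passes only in rows, so rows that repeat a pose let the fingers close. It gives the time, the measured TCP pose, the force and the opening at its end, in the units of the state.
- sensors.state(): the state, without advancing time (a new reading comes with each control period).
- viewer.grab_frame(name): name is "side" or "top"; returns a dict with "color" (480x640x3 uint8, red, green, blue), "fx", "fy", "cx", "cy" (pixels), "R" (3x3) and "t" (3): a world point X has camera coordinates R X + t. Camera axes: x right, y down, z forward; pixel columns grow to the right and rows downward; lengths in mm; the calibration is good to about 2 mm. A picture is of the moment at which its call begins. There is no depth.
- ctrl.sign_off(): hands the job in, once; it reports no verdict.
The state is a dict: "clock": time; "q": joint angles; "joint_vel": joint speeds; "effort": joint torques, N m; "tcp_pos": TCP position; "ee_rot": TCP orientation; "wrist_force": force on the tool from outside, world axes, zero at the start; "wrist_torque": the same for the moment, N m; "opening": finger opening in mm.
Only numpy, scipy, OpenCV 4.12 (cv2) and the standard library are available. Lean on these libraries where they do the work, as an engineer would, in place of code of your own. Each camera call takes 0.05 s, during which the arm holds its last target.

## Working session

There is one attempt and no reset: what is moved stays moved. The work goes in short steps, Python scripts to look and compute and a tool call to move; the robot and the scene stay as the last step left them, time stands still between calls to the robot, and variables do not carry over. Pictures are saved under pics/ and viewed, and the job is handed in when it is done.

Besides the shell and the picture viewer there is one more tool, called in YAML: its name, and indented under it one key for each argument. jog_arm: Moves the arm, as the interface text tells. Its arguments: {"type":"object","properties":{"deltas":{"type":"array"},"grip":{"type":"number"},"grip_force":{"type":"number"}},"required":["deltas"]}

```bash
mkdir -p pics; ls
python3 - <<'E'
from plant import sensors, viewer, ctrl
import cv2
for n in ("side","top"):
    f=viewer.grab_frame(n); cv2.imwrite(f"pics/{n}0.png",f["color"][:,:,::-1])
    print(n,f["fx"],f["fy"],f["cx"],f["cy"],f["R"],f["t"])
s=sensors.state(); print(s, ctrl.finger_overhang)
E
```

```text
pics
side 434.9134591856281 434.9134591856281 317.6543061222731 238.5359680984433 [[-0.95927888 -0.28205826  0.01507219]
 [-0.15226434  0.47143233 -0.86865824]
 [ 0.23790672 -0.83558046 -0.49518249]] [530.80577863 215.27509267 882.09990794]
top 498.2527479424758 498.2527479424758 312.77844975946704 228.81602549470597 [[ 0.05189186 -0.99864355  0.00427623]
 [-0.97787654 -0.05168072 -0.20269822]
 [ 0.20264427  0.00633676 -0.97923192]] [-113.76864963  586.3354038  1217.22385634]
{'clock': 0.1, 'q': array([-1.22199474e+00,  3.14159816e-01, -4.79538735e-02,  1.21020994e+00,
        1.60317408e-05,  1.57078205e+00]), 'joint_vel': array([ 0.00160422, -0.0009182 ,  0.00238165, -0.00051145, -0.00019263,
        0.00173876]), 'effort': array([-4.76460991e-04, -5.40767491e+01,  3.40540946e+01,  1.12250299e-02,
       -8.63344007e-05,  4.45145361e-06]), 'tcp_pos': array([ 204.88052852, -563.35112776,  205.72916711]), 'ee_rot': array([-2.57248785e+00,  1.80175465e+00,  1.95002203e-03]), 'wrist_force': array([ 0.22421107, -0.32397422, -0.34188939]), 'wrist_torque': array([ 0.01690501, -0.01482693, -0.02977145]), 'opening': 85.42964738231109} 14.0
```

View pics/side0.png

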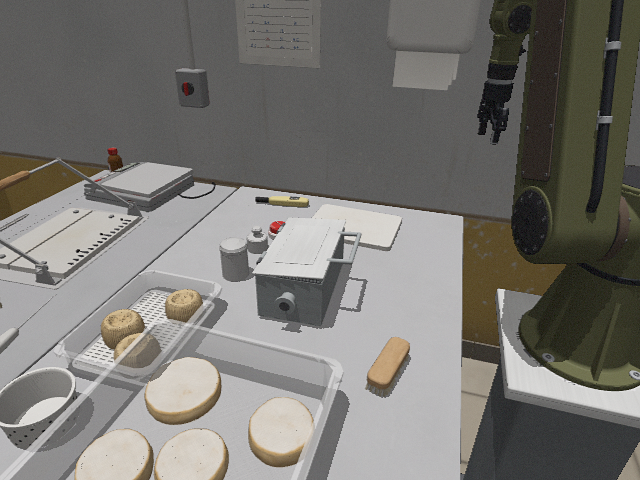

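View pics/top0.png

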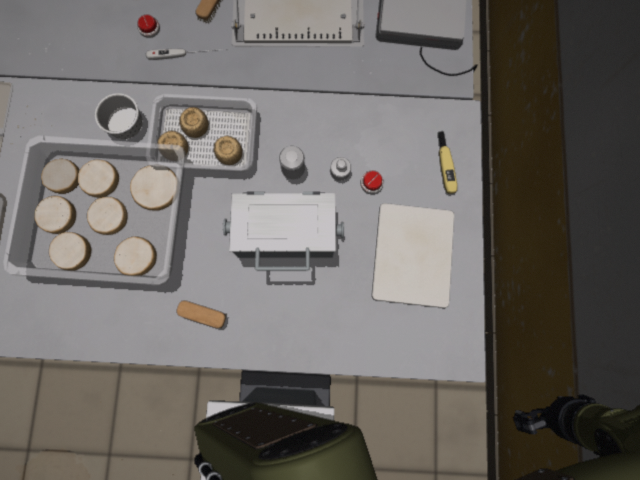

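The top view shows the strainer at about (283,222), the handle bar along (258–310, 268) and the board at about (414,256). The side view shows the bar at about (350,247). I'll zoom in for precise pixels.

Run:
```python
import cv2
a=cv2.imread("pics/side0.png")[200:330,230:420]; b=cv2.imread("pics/top0.png")[180:320,215:465]
cv2.imwrite("pics/side0z.png",cv2.resize(a,None,fx=4,fy=4,interpolation=cv2.INTER_CUBIC)); cv2.imwrite("pics/top0z.png",cv2.resize(b,None,fx=3.2,fy=3.2,interpolation=cv2.INTER_CUBIC))
```

```text
(no output)
```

View pics/side0z.png

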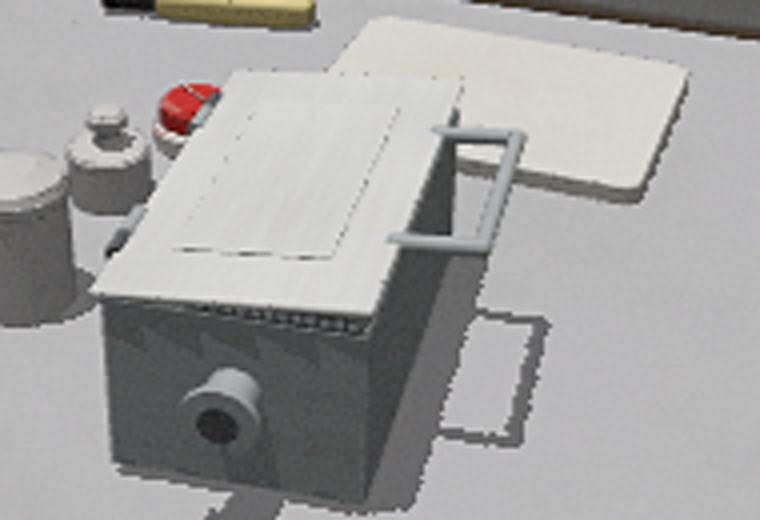

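View pics/top0z.png

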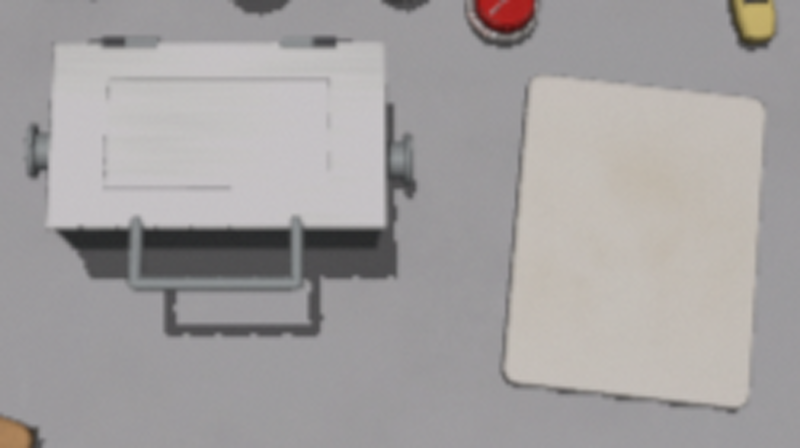

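```bash
cat > h.py <<'E'
import numpy as np, cv2
from plant import sensors, viewer, ctrl
def cal(n):
    f=viewer.grab_frame(n); return f
def ray(f,uv):
    R=np.array(f["R"]);t=np.array(f["t"]);d=R.T@np.array([(uv[0]-f["cx"])/f["fx"],(uv[1]-f["cy"])/f["fy"],1.])
    return -R.T@t,d/np.linalg.norm(d)
def onz(f,uv,z):
    o,d=ray(f,uv);return o+d*(z-o[2])/d[2]
def tri(fs,us,ft,ut):
    A=np.zeros((3,3));b=np.zeros(3)
    rs=[ray(fs,us),ray(ft,ut)]
    for o,d in rs:
        P=np.eye(3)-np.outer(d,d);A+=P;b+=P@o
    X=np.linalg.solve(A,b);return X,[round(float(np.linalg.norm((np.eye(3)-np.outer(d,d))@(X-o))),1) for o,d in rs]
def proj(f,X):
    c=np.array(f["R"])@X+np.array(f["t"]);return np.array([f["fx"]*c[0]/c[2]+f["cx"],f["fy"]*c[1]/c[2]+f["cy"]])
E
python3 - <<'E'
from h import *
np.set_printoptions(precision=1,suppress=True)
S=cal("side");T=cal("top")
zs=lambda u,v:(230+(u+.5)/4-.5,200+(v+.5)/4-.5); zt=lambda u,v:(215+(u+.5)/3.2-.5,180+(v+.5)/3.2-.5)
P={"BL":((92,293),(55,42)),"BR":((235,70),(383,42)),"FR":((462,88),(387,229)),"FL":((372,318),(47,227)),
"barL":((488,248),(133,284)),"barR":((520,132),(298,284))}
for k,(s,t) in P.items(): print(k,*tri(S,zs(*s),T,zt(*t)))
# board
img=T["color"]; hsv=cv2.cvtColor(img,cv2.COLOR_RGB2HSV)
g=img.astype(int)
m=((g[:,:,0]>190)&(g[:,:,0]-g[:,:,2]>5)).astype(np.uint8); m[:190]=0;m[320:]=0;m[:,:360]=0;m[:,470:]=0
m=cv2.morphologyEx(m,cv2.MORPH_CLOSE,np.ones((7,7)))
c=max(cv2.findContours(m,0,2)[0],key=cv2.contourArea)
# map the contour to the plane z=15
q=np.array([onz(T,p[0],15)[:2] for p in c],np.float32)
r=cv2.minAreaRect(q);print(r);print(cv2.boxPoints(r))
for z in (118,): print([ (k,onz(T,zt(*P[k][1]),z)) for k in P])
s=sensors.state();print(s["clock"])
E
```

```text
BL [658.2 121.3 119. ] [1.7, 1.7]
BR [ 671.8 -132.2  120.6] [1.0, 1.0]
FR [ 526.3 -141.   126.5] [0.6, 0.6]
FL [512.6 113.7 129.1] [0.8, 0.8]
barL [471.5  45.2 135.8] [1.7, 1.7]
barR [478.8 -76.6 137.9] [0.5, 0.5]
((547.6509399414062, -351.16534423828125), (192.28782653808594, 252.12977600097656), 86.47952270507812)
[[ 415.9 -439.4]
 [ 667.6 -454.9]
 [ 679.4 -262.9]
 [ 427.7 -247.5]]
[('BL', array([660.1, 122. , 118. ])), ('BR', array([ 673.6, -132. ,  118. ])), ('FR', array([ 527.1, -141.4,  118. ])), ('FL', array([515.1, 115.7, 118. ])), ('barL', array([475.3,  47.5, 118. ])), ('barR', array([481.8, -76.3, 118. ]))]
0.2
```

The flap lies at about 0.10 rad: the bar is 19 mm above the hinge and 190 mm from it, which matches the spec. The board centre is (548,-351) with yaw -0.06, and the strainer yaw is about 0.055. Next are the tool-frame deltas to above the bar.

```bash
cat >> h.py <<'E'
from scipy.spatial.transform import Rotation as Ro
np.set_printoptions(precision=3,suppress=True)
def to(targets, xang=None):
    """world TCP targets -> deltas in tool axes from now; xang: wanted world angle of tool x (mod pi)"""
    s=sensors.state();R=Ro.from_rotvec(s["ee_rot"]).as_matrix();p=np.array(s["tcp_pos"])
    a=np.arctan2(R[1,0],R[0,0])
    print("clk",s["clock"],"p",p.round(1),"x ang",a.round(3),"tilt",np.arccos(-R[2,2]).round(3),"F",s["wrist_force"].round(1),"open",round(s["opening"],1),"q",s["q"].round(2))
    for t in targets: print(t,"->",(R.T@(np.array(t)-p)).round(1))
    if xang is not None:
        # tool z down: yaw about tool z lowers world angle
        d=-(np.array(xang)-a); print("yaw options",d.round(3),(d-np.pi).round(3),(d+np.pi).round(3))
E
python3 -c "
from h import *
to([(475,-16,200),(475,-16,132)],0.055)"
```

```text
clk 0.2 p [ 204.9 -563.5  206. ] x ang -1.222 tilt 0.001 F [ 0.  -0.1  0.8] open 85.3 q [-1.22  0.31 -0.05  1.21  0.    1.57]
(475, -16, 200) -> [-422.3 -440.9    6.4]
(475, -16, 132) -> [-422.2 -440.9   74.4]
yaw options -1.277 -4.419 1.865
```

jog_arm:
  deltas:
    - {"x": -20, "y": -21, "yaw": -0.06}
    - {"x": -50, "y": -52, "yaw": -0.15}
    - {"x": -80, "y": -84, "yaw": -0.24}
    - {"x": -110, "y": -115, "yaw": -0.33}
    - {"x": -140, "y": -146, "yaw": -0.42}
    - {"x": -170, "y": -178, "yaw": -0.51}
    - {"x": -200, "y": -209, "yaw": -0.6}
    - {"x": -230, "y": -240, "yaw": -0.69}
  grip: 0.62
  grip_force: 40

```text
validation failed for argument at $.de...
```

```bash
python3 -c "
from h import *
to([(475,-16,200),(475,-16,132)],0.055)"
```

```text
clk 0.2 p [ 204.9 -563.5  206. ] x ang -1.222 tilt 0.001 F [ 0.  -0.1  0.8] open 85.3 q [-1.22  0.31 -0.05  1.21  0.    1.57]
(475, -16, 200) -> [-422.3 -440.9    6.4]
(475, -16, 132) -> [-422.2 -440.9   74.4]
yaw options -1.277 -4.419 1.865
```

The call was refused, probably because every row needs all four numbers, so I'll include z.

jog_arm:
  deltas:
    - {"x": -20, "y": -21, "z": 0, "yaw": -0.06}
    - {"x": -50, "y": -52, "z": 0, "yaw": -0.15}
    - {"x": -80, "y": -84, "z": 0, "yaw": -0.24}
    - {"x": -110, "y": -115, "z": 0, "yaw": -0.33}
    - {"x": -140, "y": -146, "z": 0, "yaw": -0.42}
    - {"x": -170, "y": -178, "z": 0, "yaw": -0.51}
    - {"x": -200, "y": -209, "z": 0, "yaw": -0.6}
    - {"x": -230, "y": -240, "z": 0, "yaw": -0.69}
  grip: 0.62
  grip_force: 40

```text
clock: 1.0
tcp_pos: [352.2, -263.7, 206.2]
ee_rot: [-3.032, 0.821, 0.001]
wrist_force: [1.2, -0.6, 0.4]
opening: 32.4
```

```bash
python3 -c "
from h import *
to([(475,-16,200),(475,-16,132)],0.055)"
```

```text
clk 1.0 p [ 352.2 -263.7  206.2] x ang -0.529 tilt 0.001 F [ 1.2 -0.6  0.4] open 32.4 q [-0.64  0.01 -0.41  1.15  0.    1.46]
(475, -16, 200) -> [ -18.9 -275.8    6.4]
(475, -16, 132) -> [ -18.9 -275.8   74.4]
yaw options -0.584 -3.725 2.558
```

jog_arm:
  deltas:
    - {"x": -2, "y": -40, "z": 1, "yaw": -0.08}
    - {"x": -5, "y": -80, "z": 2, "yaw": -0.16}
    - {"x": -8, "y": -120, "z": 3, "yaw": -0.26}
    - {"x": -11, "y": -160, "z": 4, "yaw": -0.36}
    - {"x": -14, "y": -200, "z": 5, "yaw": -0.46}
    - {"x": -17, "y": -240, "z": 6, "yaw": -0.54}
    - {"x": -19, "y": -268, "z": 6, "yaw": -0.584}
    - {"x": -19, "y": -276, "z": 6, "yaw": -0.584}

```text
clock: 1.8
tcp_pos: [475.8, -13.5, 200.3]
ee_rot: [-3.139, -0.093, -0.0]
wrist_force: [0.5, 0.2, -0.2]
opening: 32.3
```

```bash
python3 -c "
from h import *
to([(475,-16,200),(475,-16,132)],0.055)
for n in ('side','top'):
    f=cal(n); c=f['color'][:,:,::-1]; c=c[130:330,230:430] if n=='side' else c[180:320,215:415]
    cv2.imwrite('pics/a_%s.png'%n,cv2.resize(c,None,fx=3,fy=3,interpolation=2))"
```

```text
clk 1.8 p [475.8 -13.5 200.3] x ang 0.059 tilt 0.001 F [ 0.5  0.2 -0.2] open 32.3 q [-0.03  0.08 -0.35  1.14  0.    1.48]
(475, -16, 200) -> [-1.   2.5  0.3]
(475, -16, 132) -> [-1.   2.6 68.3]
yaw options 0.004 -3.137 3.146
```

View pics/a_side.png

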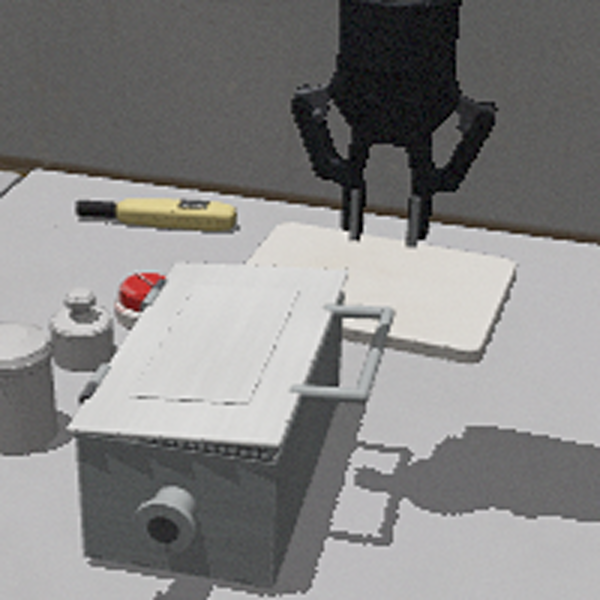

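View pics/a_top.png

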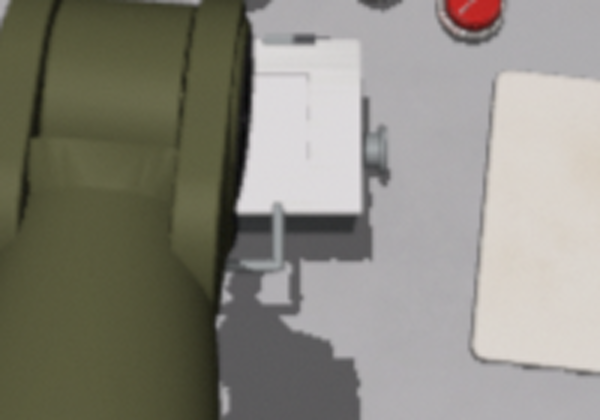

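The side view shows the open fingers above the bar, with tips at zoomed (355,240) and (413,243) and the bar from (390,315) to (368,393). I'll check that the projections agree.

```bash
python3 -c "
from h import *
S=cal('side')
for X in ((475.8,-13.5,186.3),(475.5,-16,137)): print(((proj(S,np.array(X))-[230,130])*3).round(1))"
```

```text
[378.5 289.4]
[375.6 348.2]
```

jog_arm:
  deltas:
    - {"x": -1, "y": 2, "z": 15, "yaw": 0}
    - {"x": -1, "y": 2, "z": 32, "yaw": 0}
    - {"x": -1, "y": 2, "z": 50, "yaw": 0}
    - {"x": -1, "y": 2, "z": 62, "yaw": 0}
    - {"x": -1, "y": 2, "z": 68, "yaw": 0}
    - {"x": -1, "y": 2, "z": 68, "yaw": 0}

```text
clock: 2.55
tcp_pos: [473.0, -18.6, 131.7]
ee_rot: [-3.14, -0.085, 0.003]
wrist_force: [0.2, 0.6, -0.3]
opening: 32.3
```

```bash
python3 -c "
from h import *
to([(475,-16,132)],0.055)
f=cal('side');cv2.imwrite('pics/b_side.png',cv2.resize(f['color'][130:330,230:430,::-1],None,fx=3,fy=3,interpolation=2))"
```

```text
clk 2.55 p [473.  -18.6 131.7] x ang 0.054 tilt 0.002 F [ 0.2  0.6 -0.3] open 32.3 q [-0.04  0.13 -0.46  0.99  0.    1.48]
(475, -16, 132) -> [ 2.1 -2.5 -0.3]
yaw options -0.001 -3.142 3.141
```

View pics/b_side.png

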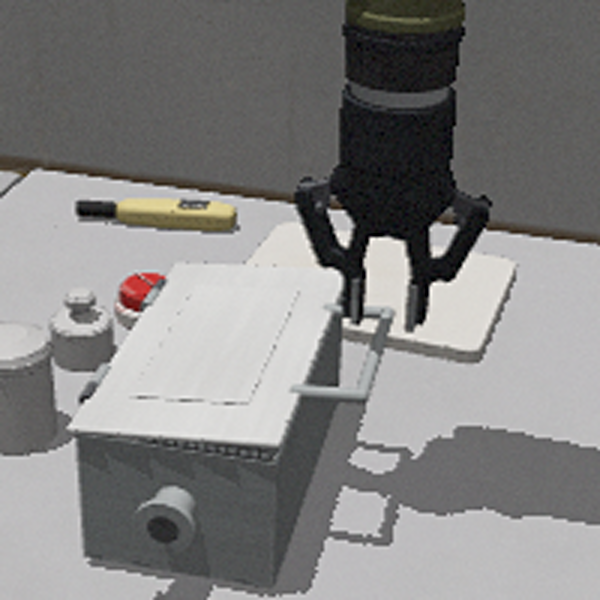

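The tips look about 16 px higher than predicted, so I'll check closely before gripping.

```bash
python3 -c "
from h import *
S=cal('side')
c=S['color'][170:270,310:420,::-1]; c=cv2.resize(c,None,fx=6,fy=6,interpolation=2)
P=lambda X:(proj(S,np.array(X,float))-[310,170]+.5)*6
for X,col in (((473,-18.6,117.7),(0,0,255)),((475.5,-16,137),(0,255,0)),((473,-18.6,131.7),(255,0,0)),((473,-18.6,185),(255,0,255))):
    cv2.circle(c,tuple(P(X).astype(int).tolist()),4,col,-1)
print('cam',-np.array(S['R']).T@S['t'])
T=cal('top');print('top',-np.array(T['R']).T@T['t'])
cv2.imwrite('pics/b2.png',c);cv2.imwrite('pics/b2t.png',T['color'][:,:,::-1])"
```

```text
cam [332.112 785.296 615.801]
top [ 332.604  -91.025 1311.28 ]
```

View pics/b2.png

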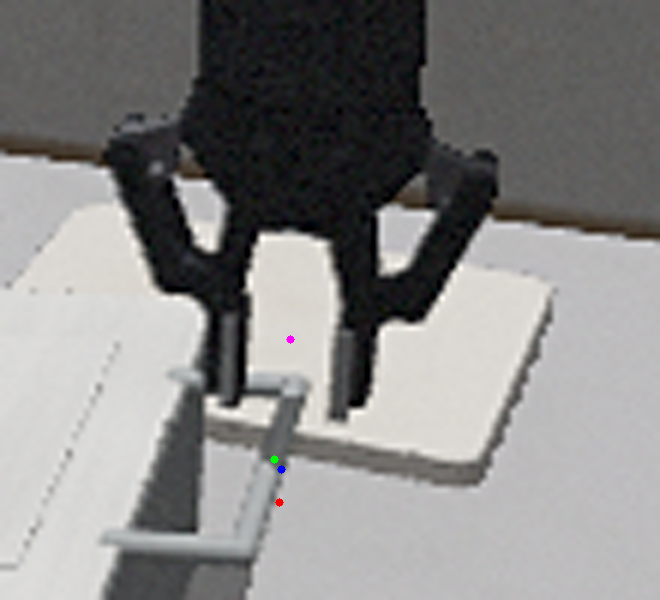

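View pics/b2t.png

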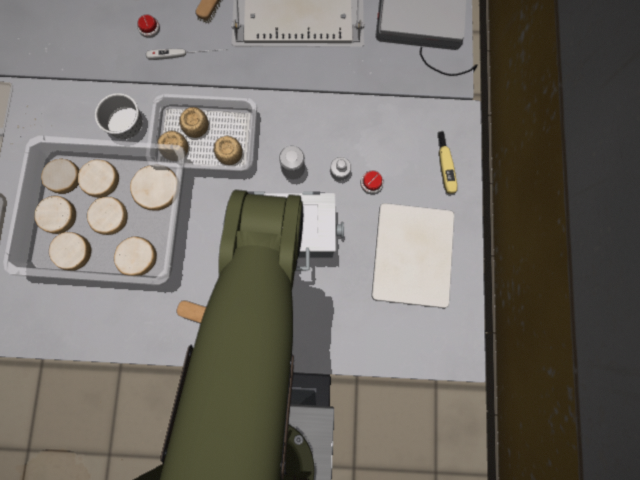

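```bash
python3 -c "
from h import *
S=cal('side');T=cal('top')
c=S['color'][270:330,320:430,::-1]; c=cv2.resize(c,None,fx=7,fy=7,interpolation=2)
zt=lambda u,v:(215+(u+.5)/3.2-.5,180+(v+.5)/3.2-.5)
bars=[((172,329),(471.5,45.2,135.8)),((317,329),(478.8,-76.6,137.9))]
for uv,b in bars:
    w=onz(T,zt(*uv),0); L=(np.array(b)-w)/b[2]; print('shadow',w.round(1),'light up-slope',L)
L=np.array([0.4,0.2,1])
cv2.imwrite('pics/b3.png',c)
for z in (150,300,400,500): print(z,proj(T,np.array([473,-18.6,z])).round(1))
print(proj(T,np.array([0,0,0.])))
"
```

```text
shadow [454.   26.4   0. ] light up-slope [0.129 0.138 1.   ]
shadow [460.2 -92.5   0. ] light up-slope [0.135 0.115 1.   ]
150 [282.9 269.1]
300 [278.9 260.1]
400 [275.5 252.4]
500 [271.3 243. ]
[266.209 468.824]
```

View pics/b3.png

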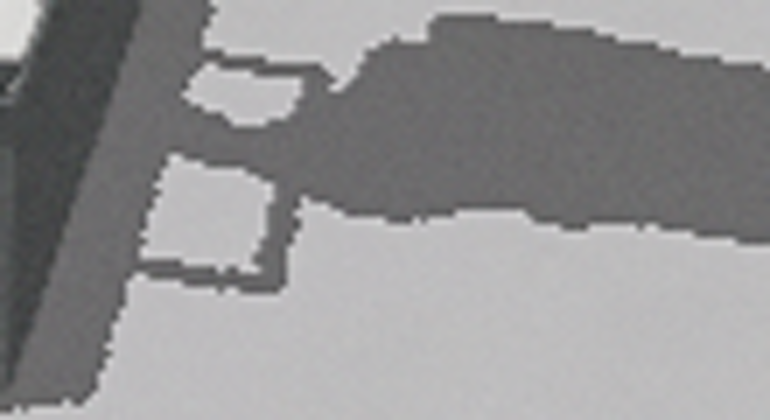

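```bash
python3 -c "
from h import *
S=cal('side');T=cal('top')
uv=(310+284/6-.5,170+409/6-.5)
for z in (100,110,120,130,140,150,160): print(onz(S,uv,z).round(1))
q=lambda u,v:(320+u/7-.5,270+v/7-.5)
for p in ((185,95),(245,128),(300,85),(170,153),(275,185),(400,220),(340,90),(315,70),(270,290),(210,55)): print(p,onz(S,q(*p),0).round(1))
im=T['color'][230:330,270:350,::-1];cv2.imwrite('pics/b4.png',cv2.resize(im,None,fx=6,fy=6,interpolation=2))
"
```

```text
[ 491.2 -118.2  100. ]
[ 488.1 -100.7  110. ]
[485.1 -83.1 120. ]
[482.  -65.6 130. ]
[478.9 -48.1 140. ]
[475.8 -30.6 150. ]
[472.7 -13.1 160. ]
(185, 95) [501.  -65.4   0. ]
(245, 128) [477.  -52.8   0. ]
(300, 85) [464.1 -83.4   0. ]
(170, 153) [498.2 -31.2   0. ]
(275, 185) [460.8 -24.5   0. ]
(400, 220) [417.8 -18.4   0. ]
(340, 90) [450.2 -84.7   0. ]
(315, 70) [460.8 -94.    0. ]
(270, 290) [451.2  29.7   0. ]
(210, 55) [498.1 -91.8   0. ]
```

View pics/b4.png

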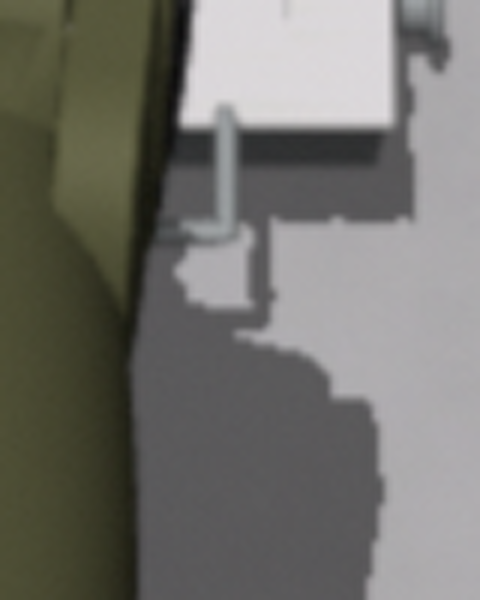

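```bash
python3 -c "
from h import *
S=cal('side');T=cal('top')
print('side start tip',proj(S,np.array([204.9,-563.4,192])),'tcp',proj(S,np.array([204.9,-563.4,206])))
print('top start tcp',proj(T,np.array([204.9,-563.4,206])))
a=cv2.imread('pics/side0.png')[40:180,420:560];b=cv2.imread('pics/top0.png')[360:480,490:640]
cv2.imwrite('pics/s0g.png',np.hstack([cv2.resize(a,(400,400),interpolation=2),cv2.resize(b,(400,400*120//150),interpolation=2)[:400] if 0 else cv2.resize(b,(400,400),interpolation=2)]))
"
```

```text
side start tip [482.778 155.879] tcp [483.73  151.369]
top start tcp [530.525 405.39 ]
```

View pics/s0g.png

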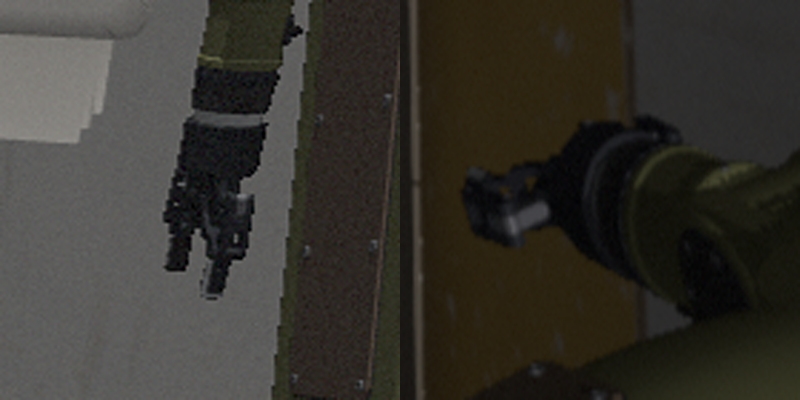

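```bash
python3 -c "
from h import *
S=cal('side');T=cal('top')
print(tri(S,(488,139),T,(529,421)))
s=sensors.state();print(s['wrist_force'],s['effort'])
"
```

```text
(array([ 191.377, -539.893,  251.669]), [11.3, 11.3])
[-0.472 -0.887 -0.325] [ -0.008 -39.815  31.743   0.006   0.001  -0.   ]
```

Both poses show the real gripper about 37 mm higher than the reported TCP z: pad ends at about z=155 instead of 118, and the shadow agrees with y≈-20. Going lower is safe under either reading, because the body would still clear the bar. I'll descend in steps and look.

jog_arm:
  deltas:
    - {"x": 1, "y": 0, "z": 6, "yaw": 0}
    - {"x": 1, "y": 0, "z": 14, "yaw": 0}
    - {"x": 1, "y": 0, "z": 22, "yaw": 0}
    - {"x": 1, "y": 0, "z": 25, "yaw": 0}
    - {"x": 1, "y": 0, "z": 25, "yaw": 0}

```text
clock: 3.6
tcp_pos: [474.1, -17.9, 106.5]
ee_rot: [-3.14, -0.087, 0.004]
wrist_force: [-0.2, 0.1, 0.0]
opening: 32.4
```

```bash
cat > look.py <<'E'
import sys
from h import *
S=cal('side'); u0,v0,w,hh,k=map(int,sys.argv[2:7]) if len(sys.argv)>2 else (310,170,110,100,6)
c=S['color'][v0:v0+hh,u0:u0+w,::-1]
cv2.imwrite('pics/%s.png'%sys.argv[1],cv2.resize(c,None,fx=k,fy=k,interpolation=2))
to([])
E
python3 look.py c1
```

```text
clk 3.65 p [474.5 -17.9 107. ] x ang 0.056 tilt 0.002 F [ 0.3  0.4 -0.8] open 32.7 q [-0.04  0.15 -0.49  0.93  0.    1.48]
```

View pics/c1.png

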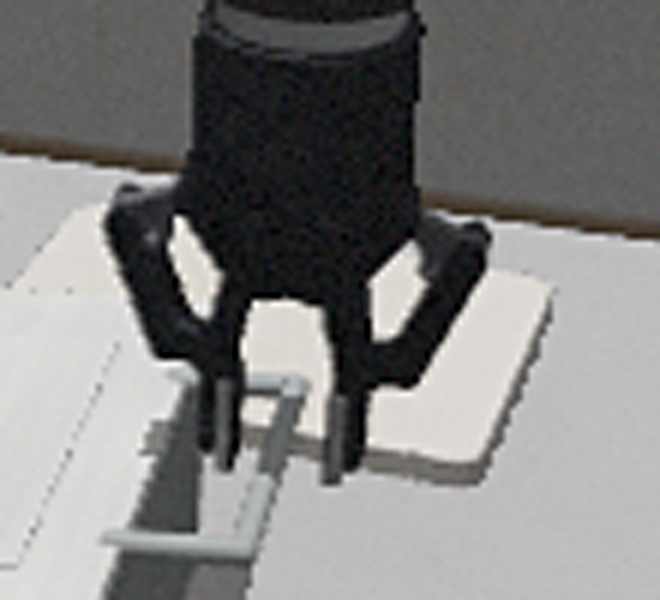

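Tips moved from about (284,409) to (280,472), so about 12 mm more puts them 19 mm below the bar centre (about row 502).

jog_arm:
  deltas:
    - {"x": 0, "y": 0, "z": 4, "yaw": 0}
    - {"x": 0, "y": 0, "z": 9, "yaw": 0}
    - {"x": 0, "y": 0, "z": 12, "yaw": 0}
    - {"x": 0, "y": 0, "z": 12, "yaw": 0}

```text
clock: 4.05
tcp_pos: [474.0, -17.9, 94.4]
ee_rot: [-3.14, -0.087, 0.004]
wrist_force: [-0.8, 0.2, 1.2]
opening: 32.4
```

jog_arm:
  deltas:
    - {"x": 0, "y": 0, "z": 0, "yaw": 0}
    - {"x": 0, "y": 0, "z": 0, "yaw": 0}
    - {"x": 0, "y": 0, "z": 0, "yaw": 0}
    - {"x": 0, "y": 0, "z": 0, "yaw": 0}
  grip: 1
  grip_force: 40

```text
clock: 4.45
tcp_pos: [477.3, -17.7, 95.3]
ee_rot: [-3.14, -0.087, -0.005]
wrist_force: [7.0, 0.7, -4.0]
opening: 8.5
```

```bash
python3 look.py c2
```

```text
clk 4.5 p [477.2 -17.7  95.3] x ang 0.056 tilt 0.003 F [ 7.   0.5 -4.1] open 8.2 q [-0.04  0.16 -0.51  0.9   0.    1.48]
```

View pics/c2.png

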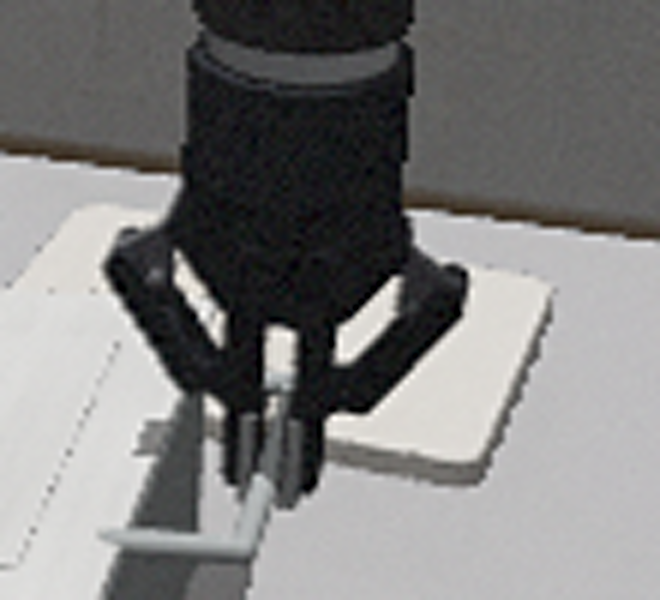

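The bar is pinched (opening 8.2 mm). Now I'll carry it round the hinge.

jog_arm:
  deltas:
    - {"x": 3, "y": 0, "z": -19, "yaw": 0}
    - {"x": 7, "y": 0, "z": -37, "yaw": 0}
    - {"x": 14, "y": 0, "z": -55, "yaw": 0}
    - {"x": 22, "y": 0, "z": -72, "yaw": 0}
    - {"x": 32, "y": 0, "z": -88, "yaw": 0}
    - {"x": 44, "y": 0, "z": -103, "yaw": 0}
    - {"x": 57, "y": 0, "z": -117, "yaw": 0}
    - {"x": 71, "y": 0, "z": -130, "yaw": 0}

```text
clock: 5.3
tcp_pos: [542.5, -14.2, 225.8]
ee_rot: [-3.14, -0.087, 0.01]
wrist_force: [-15.3, -1.2, 10.3]
opening: 8.3
```

```bash
python3 look.py c3 250 100 170 200 3
```

```text
clk 5.35 p [545.6 -14.  228.2] x ang 0.056 tilt 0.002 F [-17.9   0.4  19.2] open 8.2 q [-0.03  0.2  -0.14  1.23  0.    1.49]
```

View pics/c3.png

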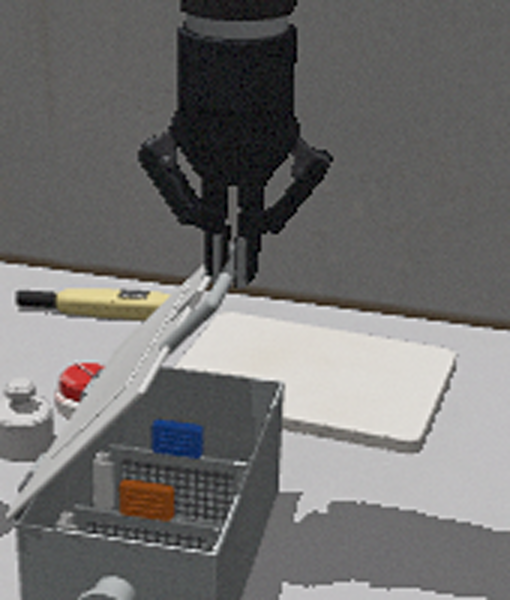

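The flap is at about 0.9 rad with the bar still pinched. The blue tab sits in the far (-y) slot and the orange one in the near slot. Continuing.

jog_arm:
  deltas:
    - {"x": 15, "y": 0, "z": -11, "yaw": 0}
    - {"x": 31, "y": 0, "z": -20, "yaw": 0}
    - {"x": 49, "y": 0, "z": -28, "yaw": 0}
    - {"x": 67, "y": 0, "z": -34, "yaw": 0}
    - {"x": 85, "y": 0, "z": -38, "yaw": 0}
    - {"x": 104, "y": 0, "z": -40, "yaw": 0}
    - {"x": 123, "y": 0, "z": -40, "yaw": 0}
    - {"x": 134, "y": 0, "z": -40, "yaw": 0}

```text
clock: 6.15
tcp_pos: [680.7, -6.7, 270.0]
ee_rot: [3.14, 0.087, 0.001]
wrist_force: [-2.5, -0.5, 8.2]
opening: 8.3
```

jog_arm:
  deltas:
    - {"x": 3, "y": 0, "z": 0, "yaw": 0}
    - {"x": 3, "y": 0, "z": 0, "yaw": 0}
    - {"x": 3, "y": 0, "z": 0, "yaw": 0}

```text
clock: 6.45
tcp_pos: [683.8, -6.5, 269.7]
ee_rot: [3.14, 0.087, 0.001]
wrist_force: [0.8, -0.5, -1.6]
opening: 8.3
```

```bash
python3 look.py c4 220 50 200 270 2; python3 -c "
from h import *
T=cal('top');cv2.imwrite('pics/c4t.png',T['color'][100:340,180:500,::-1])"
```

```text
clk 6.5 p [683.7  -6.5 269.7] x ang 0.055 tilt 0.001 F [ 0.5 -0.  -1.1] open 8.4 q [-0.01  0.47  0.32  1.42 -0.    1.51]
```

View pics/c4.png

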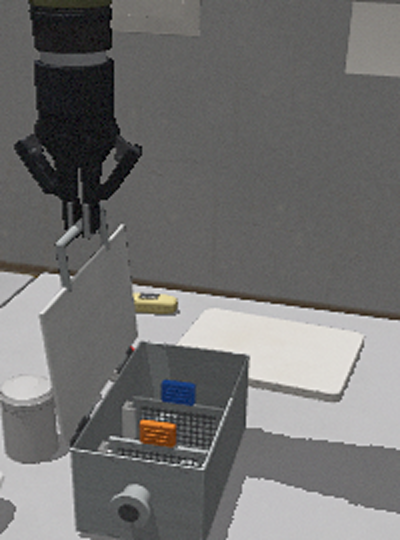

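View pics/c4t.png

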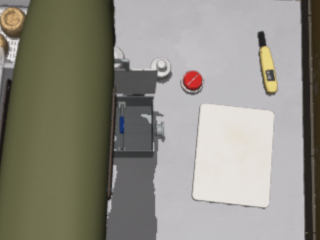

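The flap stands at about 1.67 rad. Release and lift clear.

jog_arm:
  deltas:
    - {"x": 0, "y": 0, "z": 0, "yaw": 0}
    - {"x": 0, "y": 0, "z": 0, "yaw": 0}
    - {"x": 0, "y": 0, "z": 0, "yaw": 0}
  grip: 0.5

```text
clock: 6.85
tcp_pos: [683.4, -6.6, 269.9]
ee_rot: [3.14, 0.087, 0.001]
wrist_force: [0.1, -0.3, 0.7]
opening: 42.4
```

jog_arm:
  deltas:
    - {"x": 0, "y": 0, "z": -10, "yaw": 0}
    - {"x": 0, "y": 0, "z": -25, "yaw": 0}
    - {"x": 0, "y": 0, "z": -45, "yaw": 0}
    - {"x": 0, "y": 0, "z": -60, "yaw": 0}
    - {"x": -20, "y": 0, "z": -70, "yaw": -0.1}
    - {"x": -50, "y": 0, "z": -72, "yaw": -0.2}
    - {"x": -85, "y": 0, "z": -72, "yaw": -0.3}
    - {"x": -120, "y": 10, "z": -72, "yaw": -0.4}

```text
clock: 7.65
tcp_pos: [563.1, -22.6, 342.7]
ee_rot: [3.058, 0.718, 0.003]
wrist_force: [0.6, -0.4, 0.4]
opening: 42.4
```

```bash
python3 look.py d1 220 50 200 270 2; python3 -c "
from h import *
T=cal('top');cv2.imwrite('pics/d1t.png',T['color'][100:340,180:500,::-1])"
```

```text
clk 7.7 p [557.6 -24.5 343.3] x ang 0.463 tilt 0.002 F [-4.2 -0.7 -0.8] open 42.8 q [-0.04  0.22  0.14  1.49 -0.    1.06]
```

View pics/d1.png

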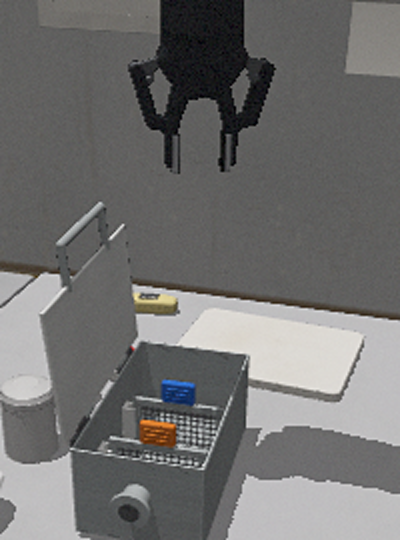

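View pics/d1t.png

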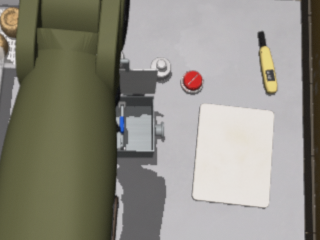

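The flap stands open by itself (side, around (85,330) in the 2x crop), and the blue tab is at 2x (178,393). Measure the tab.

```bash
python3 -c "
from h import *
S=cal('side');T=cal('top')
def mask(f):
    h=cv2.cvtColor(f['color'],cv2.COLOR_RGB2HSV);return cv2.inRange(h,(105,120,50),(125,255,255))
for f,roi in ((S,(280,220,60,50)),(T,(290,200,40,50))):
    m=mask(f);u,v,w,hh=roi;m2=np.zeros_like(m);m2[v:v+hh,u:u+w]=m[v:v+hh,u:u+w]
    ys,xs=np.nonzero(m2);print(len(xs),xs.min(),xs.max(),ys.min(),ys.max())
    c=max(cv2.findContours(m2,0,2)[0],key=cv2.contourArea);r=cv2.minAreaRect(c);print(r)
    C=(xs.mean(),ys.mean());
    for z in (94,108): print(z,onz(f,C,z).round(1))
ex=np.array([np.cos(.055),np.sin(.055),0]);ey=np.array([-ex[1],ex[0],0])
for hx in (664,666.5):
  print('slot-',(np.array([hx,-5.5,0])-75*ex-45*ey).round(1))
for nm,f,(u,v,w,hh) in (('s',S,(280,210,60,60)),('t',T,(270,190,70,70))):
    cv2.imwrite('pics/e%s.png'%nm,cv2.resize(f['color'][v:v+hh,u:u+w,::-1],None,fx=8,fy=8,interpolation=2))
"
```

```text
185 301 317 240 252
((309.0, 246.0), (12.0, 16.0), 90.0)
94 [593. -56.  94.]
108 [586.  -33.5 108. ]
68 299 303 217 232
((301.0, 224.5), (15.0, 4.0), 90.0)
94 [594. -54.  94.]
108 [591.  -54.5 108. ]
slot- [591.6 -54.6   0. ]
slot- [594.1 -54.6   0. ]
```

View pics/es.png

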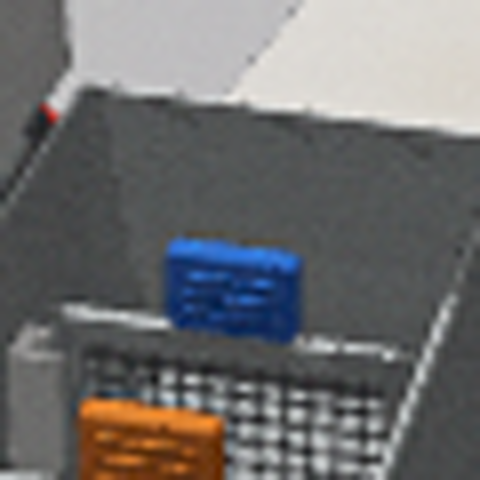

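View pics/et.png

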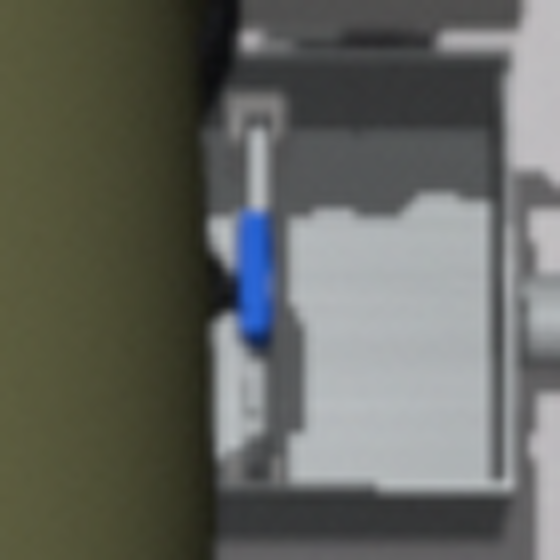

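The tab centre is (592,-54.5,94). Both views and the slot geometry agree.

```bash
python3 -c "
from h import *
to([(592,-54.5,200),(592,-54.5,120),(592,-54.5,52)],1.626)"
```

```text
clk 7.85 p [564.  -23.3 343.4] x ang 0.454 tilt 0.003 F [ 0.3 -0.4 -0.3] open 42.7 q [-0.04  0.23  0.15  1.49  0.    1.08]
(592, -54.5, 200) -> [ 11.1  40.1 143.5]
(592, -54.5, 120) -> [ 10.9  39.9 223.5]
(592, -54.5, 52) -> [ 10.7  39.8 291.5]
yaw options -1.172 -4.313 1.97
```

jog_arm:
  deltas:
    - {"x": 1, "y": 4, "z": 5, "yaw": -0.14}
    - {"x": 3, "y": 10, "z": 20, "yaw": -0.28}
    - {"x": 5, "y": 17, "z": 40, "yaw": -0.42}
    - {"x": 7, "y": 24, "z": 65, "yaw": -0.57}
    - {"x": 8, "y": 30, "z": 90, "yaw": -0.72}
    - {"x": 10, "y": 36, "z": 115, "yaw": -0.87}
    - {"x": 11, "y": 40, "z": 135, "yaw": -1.02}
    - {"x": 11, "y": 40, "z": 143, "yaw": -1.17}

```text
clock: 8.65
tcp_pos: [592.4, -54.6, 197.9]
ee_rot: [2.155, 2.285, 0.001]
wrist_force: [0.2, 0.4, 0.2]
opening: 42.7
```

jog_arm:
  deltas:
    - {"x": 0, "y": 0, "z": 0, "yaw": 0}
    - {"x": 0, "y": 0, "z": 0, "yaw": 0}

```text
clock: 8.85
tcp_pos: [593.3, -54.4, 197.7]
ee_rot: [-2.159, -2.282, -0.0]
wrist_force: [-0.5, -0.4, 0.2]
opening: 42.8
```

```bash
python3 -c "
from h import *
to([(592,-54.5,120),(592,-54.5,75),(592,-54.5,52)],1.626)"; python3 look.py f1 250 130 130 150 4; python3 -c "
from h import *
T=cal('top');cv2.imwrite('pics/f1t.png',T['color'][100:340,180:500,::-1])"
```

```text
clk 8.85 p [593.3 -54.4 197.7] x ang 1.626 tilt 0.0 F [-0.5 -0.4  0.2] open 42.8 q [-0.09  0.31 -0.07  1.19  0.   -0.15]
(592, -54.5, 120) -> [-0.  -1.3 77.7]
(592, -54.5, 75) -> [ -0.   -1.3 122.7]
(592, -54.5, 52) -> [ -0.   -1.3 145.7]
yaw options -0.0 -3.142 3.142
clk 8.9 p [593.4 -54.4 198.2] x ang 1.626 tilt 0.001 F [-0.6 -0.6 -0.5] open 42.5 q [-0.09  0.31 -0.07  1.19  0.   -0.15]
```

View pics/f1.png

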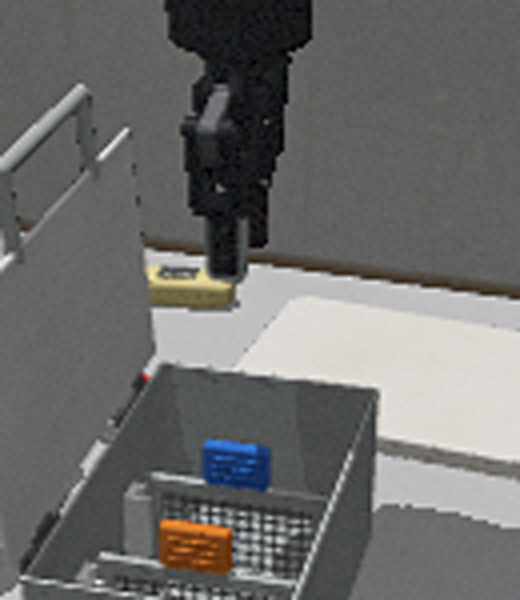

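The fingers hang above the blue tab: near fingertip at (227,275), tab at (236,463). I'll descend partway and check.

jog_arm:
  deltas:
    - {"x": 0, "y": -1, "z": 15, "yaw": 0}
    - {"x": 0, "y": -1, "z": 40, "yaw": 0}
    - {"x": 0, "y": -1, "z": 65, "yaw": 0}
    - {"x": 0, "y": -1, "z": 85, "yaw": 0}
    - {"x": 0, "y": -1, "z": 97, "yaw": 0}
    - {"x": 0, "y": -1, "z": 100, "yaw": 0}
    - {"x": 0, "y": -1, "z": 100, "yaw": 0}

```text
clock: 9.65
tcp_pos: [593.0, -54.5, 99.1]
ee_rot: [2.158, 2.281, 0.002]
wrist_force: [0.9, -0.3, -0.2]
opening: 42.4
```

```bash
python3 look.py f2 270 180 90 100 6;python3 -c "
from h import *
S=cal('side')
for z in (110,115,120,125): print(z,((proj(S,np.array([592,-54.5+21.5,z]))-[270,180]+.5)*6).round(0),((proj(S,np.array([592,-54.5-21.5,z]))-[270,180]+.5)*6).round(0))"
```

```text
clk 9.7 p [593.4 -54.6  99.6] x ang 1.627 tilt 0.003 F [0.8 0.  0.1] open 42.5 q [-0.09  0.36 -0.23  0.98  0.   -0.15]
110 [220. 391.] [254. 338.]
115 [221. 380.] [254. 327.]
120 [221. 368.] [254. 316.]
125 [221. 357.] [254. 305.]
```

View pics/f2.png

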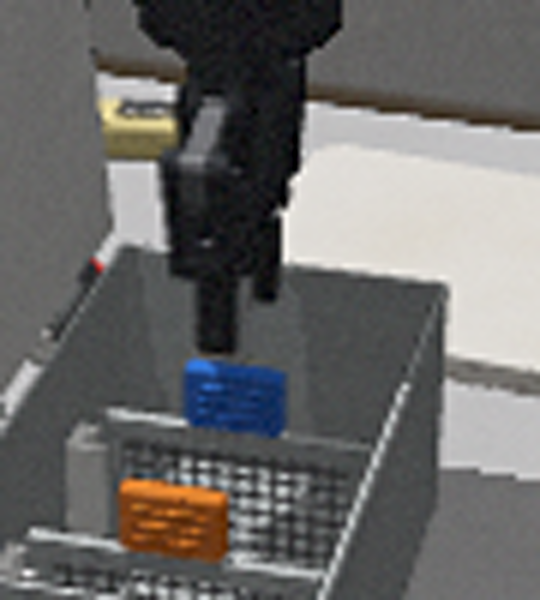

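Tips are at z≈127 and centred on the tab in plan. Descend 44 mm and close.

jog_arm:
  deltas:
    - {"x": 0, "y": -1, "z": 8, "yaw": 0}
    - {"x": 0, "y": -1, "z": 20, "yaw": 0}
    - {"x": 0, "y": -1, "z": 32, "yaw": 0}
    - {"x": 0, "y": -1, "z": 41, "yaw": 0}
    - {"x": 0, "y": -1, "z": 44, "yaw": 0}
    - {"x": 0, "y": -1, "z": 44, "yaw": 0}

```text
clock: 10.35
tcp_pos: [592.0, -54.6, 54.9]
ee_rot: [2.158, 2.282, 0.002]
wrist_force: [0.1, 0.7, -0.2]
opening: 42.8
```

```bash
python3 look.py f3 270 180 90 100 6
```

```text
clk 10.4 p [592.5 -54.6  55.5] x ang 1.627 tilt 0.003 F [ 0.9 -0.3 -0.2] open 42.4 q [-0.09  0.4  -0.28  0.88  0.   -0.15]
```

View pics/f3.png

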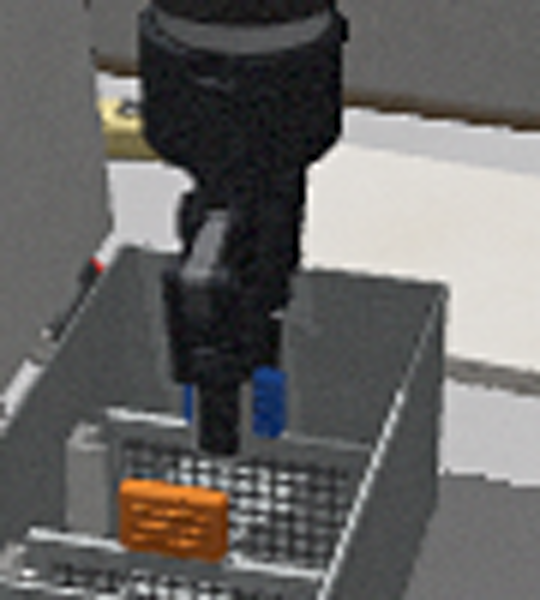

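The near finger straddles the tab, with its tip at (218,452) or z≈83. Close.

jog_arm:
  deltas:
    - {"x": 0, "y": 0, "z": 0, "yaw": 0}
    - {"x": 0, "y": 0, "z": 0, "yaw": 0}
    - {"x": 0, "y": 0, "z": 0, "yaw": 0}
    - {"x": 0, "y": 0, "z": 0, "yaw": 0}
    - {"x": 0, "y": 0, "z": 0, "yaw": 0}
  grip: 1
  grip_force: 60

```text
clock: 10.9
tcp_pos: [593.2, -54.6, 56.1]
ee_rot: [2.156, 2.28, 0.004]
wrist_force: [-0.2, 0.7, 3.9]
opening: 9.2
```

jog_arm:
  deltas:
    - {"x": 0, "y": 0, "z": -4, "yaw": 0}
    - {"x": 0, "y": 0, "z": -10, "yaw": 0}
    - {"x": 0, "y": 0, "z": -18, "yaw": 0}
    - {"x": 0, "y": 0, "z": -28, "yaw": 0}
    - {"x": 0, "y": 0, "z": -38, "yaw": 0}
    - {"x": 0, "y": 0, "z": -48, "yaw": 0}
    - {"x": 0, "y": 0, "z": -56, "yaw": 0}
    - {"x": 0, "y": 0, "z": -60, "yaw": 0}

```text
clock: 11.7
tcp_pos: [593.5, -54.7, 117.4]
ee_rot: [2.156, 2.28, 0.006]
wrist_force: [-0.6, 0.2, -2.7]
opening: 8.7
```

```bash
python3 look.py f4 250 130 130 150 4
```

```text
clk 11.75 p [593.6 -54.7 117.6] x ang 1.627 tilt 0.006 F [ 0.7  0.2 -1.2] open 9.3 q [-0.09  0.35 -0.2   1.01  0.   -0.15]
```

View pics/f4.png

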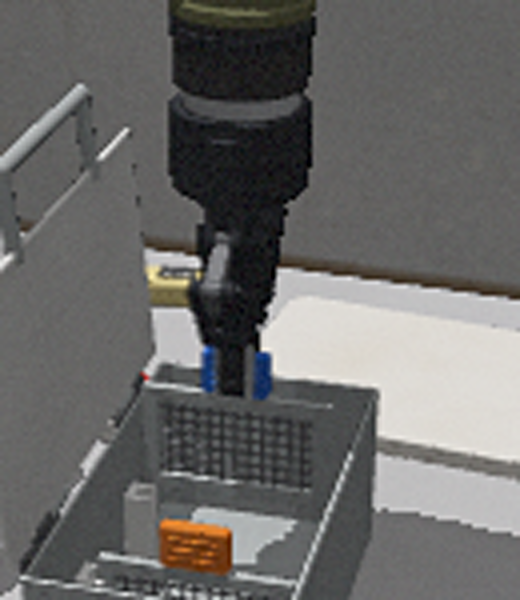

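The plate is rising cleanly with orange staying put. Lift further until it is clear.

jog_arm:
  deltas:
    - {"x": 0, "y": 0, "z": -6, "yaw": 0}
    - {"x": 0, "y": 0, "z": -16, "yaw": 0}
    - {"x": 0, "y": 0, "z": -30, "yaw": 0}
    - {"x": 0, "y": 0, "z": -45, "yaw": 0}
    - {"x": 0, "y": 0, "z": -60, "yaw": 0}
    - {"x": 0, "y": 0, "z": -75, "yaw": 0}
    - {"x": 0, "y": 0, "z": -86, "yaw": 0}
    - {"x": 0, "y": 0, "z": -90, "yaw": 0}

```text
clock: 12.55
tcp_pos: [594.0, -54.8, 209.6]
ee_rot: [2.154, 2.278, 0.009]
wrist_force: [0.9, -0.4, -2.0]
opening: 9.0
```

```bash
python3 look.py f5 250 80 150 190 3; python3 -c "
from h import *
to([(547.7,-351.2,207)],-0.0615)"
```

```text
clk 12.6 p [593.9 -54.8 209.4] x ang 1.627 tilt 0.008 F [ 0.5  0.1 -1.9] open 9.2 q [-0.09  0.3  -0.06  1.2   0.   -0.15]
clk 12.6 p [593.9 -54.8 209.4] x ang 1.627 tilt 0.008 F [ 0.5  0.1 -1.9] open 9.2 q [-0.09  0.3  -0.06  1.2   0.   -0.15]
(547.7, -351.2, 207) -> [-293.4  -62.7    2.2]
yaw options 1.688 -1.453 4.83
```

View pics/f5.png

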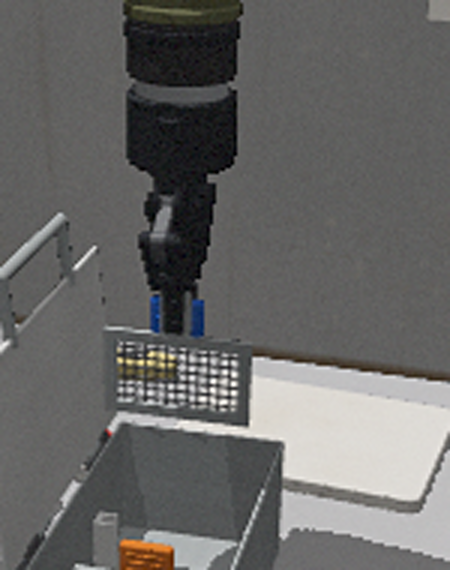

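The plate is clear and held upright. Traverse to the board.

jog_arm:
  deltas:
    - {"x": -8, "y": -3, "z": 0, "yaw": 0.04}
    - {"x": -24, "y": -8, "z": 0, "yaw": 0.12}
    - {"x": -46, "y": -14, "z": 0, "yaw": 0.24}
    - {"x": -70, "y": -20, "z": 0, "yaw": 0.36}
    - {"x": -94, "y": -26, "z": 0, "yaw": 0.49}
    - {"x": -118, "y": -32, "z": 0, "yaw": 0.62}
    - {"x": -142, "y": -38, "z": 0, "yaw": 0.75}
    - {"x": -166, "y": -42, "z": 0, "yaw": 0.88}

```text
clock: 13.4
tcp_pos: [559.9, -224.2, 208.3]
ee_rot: [2.927, 1.134, 0.01]
wrist_force: [0.5, -0.2, -1.6]
opening: 8.8
```

```bash
python3 -c "
from h import *
to([(547.7,-351.2,207),(547.7,-351.2,162)],-0.0615)"
```

```text
clk 13.4 p [ 559.9 -224.2  208.3] x ang 0.739 tilt 0.007 F [ 0.5 -0.2 -1.6] open 8.8 q [-0.38  0.31 -0.04  1.21  0.    0.45]
(547.7, -351.2, 207) -> [-94.6  85.6   1.2]
(547.7, -351.2, 162) -> [-94.9  85.4  46.2]
yaw options 0.801 -2.341 3.942
```

jog_arm:
  deltas:
    - {"x": -15, "y": 14, "z": 0, "yaw": 0.13}
    - {"x": -32, "y": 29, "z": 0, "yaw": 0.26}
    - {"x": -49, "y": 44, "z": 2, "yaw": 0.39}
    - {"x": -65, "y": 59, "z": 8, "yaw": 0.52}
    - {"x": -79, "y": 72, "z": 16, "yaw": 0.64}
    - {"x": -89, "y": 80, "z": 24, "yaw": 0.74}
    - {"x": -94, "y": 84, "z": 31, "yaw": 0.79}
    - {"x": -95, "y": 85, "z": 36, "yaw": 0.8}

```text
clock: 14.2
tcp_pos: [545.9, -351.9, 170.5]
ee_rot: [-3.139, 0.101, -0.007]
wrist_force: [0.6, 0.9, -1.7]
opening: 9.3
```

jog_arm:
  deltas:
    - {"x": 0, "y": 0, "z": 5, "yaw": 0}
    - {"x": 0, "y": 0, "z": 10, "yaw": 0}
    - {"x": 0, "y": 0, "z": 10, "yaw": 0}
    - {"x": 0, "y": 0, "z": 10, "yaw": 0}

```text
clock: 14.6
tcp_pos: [546.0, -351.5, 160.6]
ee_rot: [-3.139, 0.1, -0.007]
wrist_force: [-0.3, -0.3, -2.0]
opening: 9.0
```

```bash
python3 -c "
from h import *
to([(547.7,-351.2,162)],-0.0615)
S=cal('side');T=cal('top')
for nm,f,(u,v,w,hh),k in (('s',S,(300,60,140,200),3),('t',T,(340,180,150,150),4)):
    cv2.imwrite('pics/g%s.png'%nm,cv2.resize(f['color'][v:v+hh,u:u+w,::-1],None,fx=k,fy=k,interpolation=2))
cv2.imwrite('pics/gfs.png',S['color'][:,:,::-1]);cv2.imwrite('pics/gft.png',T['color'][:,:,::-1])"
```

```text
clk 14.6 p [ 546.  -351.5  160.6] x ang -0.064 tilt 0.004 F [-0.3 -0.3 -2. ] open 9.0 q [-0.57  0.42  0.    1.15  0.    1.06]
(547.7, -351.2, 162) -> [ 1.7 -0.4 -1.4]
yaw options -0.002 -3.144 3.14
```

View pics/gs.png

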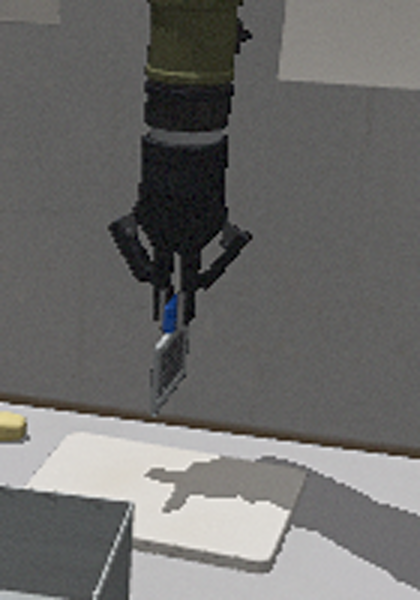

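View pics/gt.png

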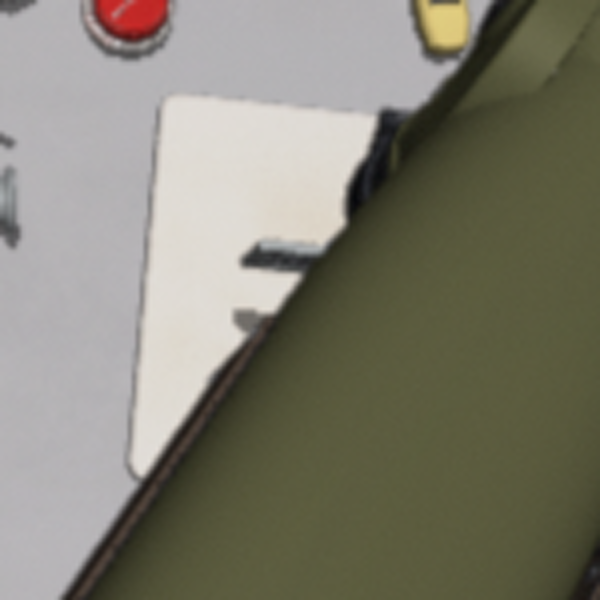

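View pics/gfs.png

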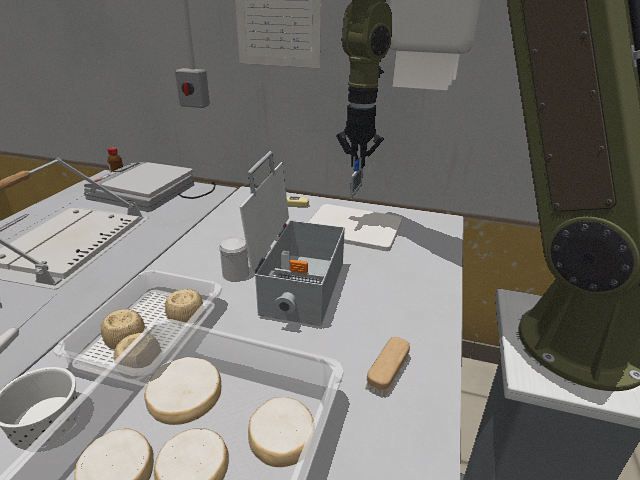

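The plate hangs over the board, with its lower near corner at (157,410) in the side crop and its left end at (243,255) in the top crop. I'll triangulate as a check, along with the tab, the orange tab and the shaker.

```bash
python3 -c "
from h import *
S=cal('side');T=cal('top')
uv=(300+157/3-.5,60+410/3-.5)
o,d=ray(S,uv)
k=(-295-o[1])/d[1]; print('lower near corner at y=-295:',(o+d*k).round(1))
h=cv2.cvtColor(S['color'],cv2.COLOR_RGB2HSV);m=cv2.inRange(h,(105,120,40),(125,255,255));m[:140]=0;m[200:]=0;m[:,:340]=0;m[:,370:]=0
ys,xs=np.nonzero(m);o,d=ray(S,(xs.mean(),ys.mean()));k=(-338-o[1])/d[1];print('blue at y=-338',len(xs),(o+d*k).round(1))
# top: left end of the upper frame edge (z~183), both sides of the top bar
for p in ((258,240),(243,262)):
  print(onz(T,(340+p[0]/4-.5,180+p[1]/4-.5),180).round(1),onz(T,(340+p[0]/4-.5,180+p[1]/4-.5),115).round(1))
a=cv2.imread('pics/side0.png');b=S['color'][:,:,::-1]
def cc(im,lo,hi,r):
    h=cv2.cvtColor(np.ascontiguousarray(im),cv2.COLOR_BGR2HSV);m=cv2.inRange(h,lo,hi);v,w,u,x=r;z=np.zeros_like(m);z[v:w,u:x]=m[v:w,u:x];ys,xs=np.nonzero(z);return len(xs),xs.mean().round(1),ys.mean().round(1)
print('brush',cc(a,(5,60,60),(20,255,255),(330,400,360,420)),cc(b,(5,60,60),(20,255,255),(330,400,360,420)))
c1=cv2.imread('pics/d1.png');c1=cv2.resize(c1,None,fx=.5,fy=.5,interpolation=cv2.INTER_AREA)
print('orange before',cc(c1,(5,150,80),(18,255,255),(200,230,60,95)),'now',cc(b[50:320,220:420],(5,150,80),(18,255,255),(200,230,60,95)))
a=cv2.imread('pics/top0.png')
for nm,r in (('shaker',(140,185,275,310)),('weight',(150,185,325,355)),('timer',(165,195,358,388))):
    v,w,u,x=r;p=a[v:w,u:x].astype(int);q=T['color'][v:w,u:x,::-1].astype(int);print(nm,'mean abs diff',abs(p-q).mean().round(2))
print(sensors.state()['joint_vel'].round(3))
"
```

```text
lower near corner at y=-295: [ 544.1 -295.   126.4]
blue at y=-338 47 [ 545.1 -338.   202.4]
[ 552.7 -295.5  180. ] [ 565.3 -307.2  115. ]
[ 539.3 -287.   180. ] [ 551.2 -298.3  115. ]
brush (1301, np.float64(388.2), np.float64(363.1)) (1290, np.float64(388.2), np.float64(363.0))
orange before (208, np.float64(78.4), np.float64(216.1)) now (207, np.float64(78.4), np.float64(216.1))
shaker mean abs diff 30.31
weight mean abs diff 30.06
timer mean abs diff 20.47
[-0.001  0.001 -0.    -0.002  0.001 -0.002]
```

The plate's lower edge is at about 115–126 mm, it is centred, and orange and the brush are unmoved. The top-view differences at the back need a look.

```bash
python3 -c "
import cv2,numpy as np
a=cv2.imread('pics/top0.png')[120:260,210:400];b=cv2.imread('pics/gft.png')[120:260,210:400]
cv2.imwrite('pics/cmp.png',np.hstack([cv2.resize(x,None,fx=2.1,fy=2.1) for x in (a,b)]))"
```

```text
(no output)
```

View pics/cmp.png

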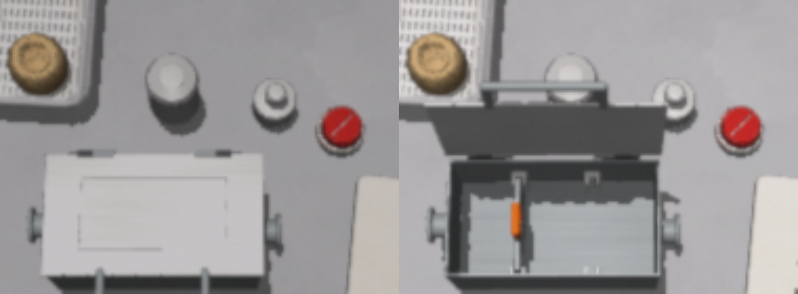

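The left and right halves match: shaker at (172,80), weight at (275,98) and timer at (342,127) are unchanged, and the flap is upright. Hand in.

```bash
python3 -c "
from plant import ctrl,sensors
print(sensors.state()['opening'],sensors.state()['wrist_force']);print(ctrl.sign_off())"
```

```text
8.913742442259593 [ 0.48353749  0.72250291 -1.76243297]
the job is handed in; nothing more can be done
None
```

I swung the flap up to about 1.67 rad and it stands open by itself. I then drew the blue-tabbed plate straight up and handed the job in at about 15 s, holding it over the board.

**Last checks**
- **Plan position:** the tool is about 2 mm from the measured board centre, with the plate's width square to the board within about 0.01 rad.
- **Height:** the lower edge is about 100–111 mm above the board. The side view gave 111 mm; working from the tab's height when gripped gave about 100 mm.
- **Hold:** the arm is still, the plate hangs upright, and the grip opening is 9 mm on the 10 mm tab. The wrist reading is about 2 N, which is the plate's weight.
- **Other things:** the orange tab and the brush are at the same pixels as before. The shaker, weight and timer look unmoved in a before/after picture.

**Disagreements**
- The reported tool height read about 37 mm lower than the cameras showed for the fingers. I relied on the cameras for both grasps and worked out the final height from the tab's height at the grasp.
- A brightness comparison of the shaker, weight and timer showed differences. I took these as shading and the open flap covering part of the view, since their positions match by eye.

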